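# Refit the return spring of a banknote counter with a spring puller

## Robot

A 7-joint arm with a two-finger parallel gripper is mounted at the origin on the work surface. World frame = base frame: x ahead of the robot, y to its left, z up, the work surface at z = 0. Lengths are in m, angles in rad, forces in N, time in s.
With the tool pointing down it reaches from about 0.425 to 0.95 m from the base axis. Payload 4.7 kg.
Tool frame: the origin (TCP) lies at the very end of the fingers, on their centre line; the grasp point (between the pads) lies 19 mm behind it; z points along the fingers, y is the direction in which the jaws open and shut (so a half turn about z gives the same grasp; the last joint's range is limited). The gripper opens to 87 mm and grips with 3 to 60 N. Pads are 19 mm wide; open, the fingers measure 117 mm over their backs; the gripper's body (75 mm by 190 mm) begins 51 mm behind the grasp point.
Start: joints at [-1.265, 0.469, -0.049, 1.532, 0.024, 1.141, -0.082], TCP at [0.222, 0.638, 0.223] pointing down, gripper open.
Joint ranges: [-2.59, 2.59], [-0.33, 1.99], [-1.39, 1.29], [0.1, 2.45], [-1.04, 4.18], [0.21, 1.99], [-2.66, 2.66]. Speed limits (rad/s): [2.57, 2.57, 3.14, 3.14, 3.14, 3.14, 3.14].

## Interface

Orientations are given as [roll, pitch, yaw] about the fixed x, y, z axes, in that order (R = Rz(yaw) Ry(pitch) Rx(roll)).
In Python, from rig import monitor, eyes, job gives the robot as it stands. The module is installed in compiled form; this text tells all that it offers.
- The arm moves only by the shell command python3 -m crank 'ROWS' [FORCE]. ROWS is JSON, a list of rows, each a list of 3 entries, a list of its own where there are three numbers: the shift along the tool's x, y, z in mm, then the turn, a rotation vector about the tool's x, y, z in rad, then the gripper's target within -1 to 1 (fully open at 1, half-way at 0, shut at -1). In form: [[[x, y, z], [wx, wy, wz], gripper], ...]. A call has 1 to 20 rows; each row is the pose to reach, as a shift and turn from the pose commanded when the call began, along the tool's axes at that moment; what a row does not reach only later rows make up. A row lasts 1/8 s, in which the tool goes at most 62.5 mm and 10.7 degrees, less where a joint would pass 70% of its speed; a pose out of reach is approached as far as the arm can. A call with a gripper value outside its range is refused whole. The fingers move at their own pace and stop on an object; FORCE is the grip in N (left out, the last holds). Time passes only in rows, so rows that repeat a pose let the fingers close. It gives the time, the measured TCP pose, the force and the opening at its end, in the units of the state.
- monitor.observe(): the state, without advancing time (a new reading comes with each control period).
- eyes.snapshot(name): name is "scene" or "top" or "wrist"; returns the picture (420x560x3 uint8, red, green, blue); there is no depth.
- eyes.camera_info(name): a dict with "mtx" (3x3 intrinsics, pixels), "eye" and "orientation" of the camera in the world. Camera axes: x right, y down, z forward; pixel columns grow to the right and rows downward; lengths in m; the calibration is good to about 2 mm. The wrist camera is an equidistant fisheye: a pixel r from the principal point sees the ray r / f radians off the axis. A picture is of the moment at which its call begins: read the wrist's pose just before it. camera_info takes no time and is no camera call; for the wrist camera it gives the pose at the moment of the call.
- job.finish_job(): hands the job in, once; it reports no verdict.
The state is a dict: "clock": time; "joint_pos": joint angles; "joint_velocities": joint speeds; "tau": joint torques, N m; "tool_pos": TCP position; "tcp_rot": TCP orientation; "ft_force": force on the tool from outside, world axes, zero at the start; "wrist_torque": the same for the moment, N m; "width": opening from 0.0 (shut) to 1.0 (fully open).
Only numpy, scipy, OpenCV 4.12 (cv2) and the standard library are available. Lean on these libraries where they do the work, as an engineer would, in place of code of your own. Each camera call takes 0.05 s, during which the arm holds its last target. There are 200 camera calls.

## Task

The return spring of the opened banknote counter is off its red-headed anchor post. With the orange spring puller from the blue stand, stretch the spring's brass hook end gently and work its large opening over the post's head until it is held under the head by the spring's tension, then put the puller back in its stand. Do not overstretch the spring, press hard or let it snap back, keep the gripper itself off hook and post, and leave the other things alone.

Things in the scene. Friction and masses are not known exactly. Their poses are not given: they have to be found in the camera images.
- puller_grip (a point): Centre of the orange grip of the spring puller, a loose upright tool of 80 to 170 g; z axis up along the tool. The grip is 22 x 22 mm square (sides along x and y) and 48 mm tall: 24 mm above and below this point. Right below it is a black flange 34 mm across, 4 mm thick.
- puller_tip (a point): End of the puller's pin, 54 mm below the grip's centre. The straight pin, 5 mm across with a tapered end, is 10 mm long up to the flat underside of a steel collar 18 mm across (4 mm thick); a 10 mm shank joins the collar to the flange (26 mm above this tip). The pin goes down into the hook's eye; the collar then lies on the hook and can push it down.
- puller: The whole spring puller; origin at the end of its pin, z axis up along the tool.
- stand: Blue block, 64 x 64 x 40 mm high, fixed, origin at the centre of its underside, z up. A round hole 24 mm across goes down through its centre; the puller hangs in it with its flange resting on the block's top (pin end 14 mm, grip centre 68 mm above the table).
- hook: Brass-coloured flat hook end of the spring, 3 mm thick, 24 mm wide; origin where the coil ends, x axis along the spring away from its fixed end (the pull direction), z up. Along x from here: large opening (for the post) 16 to 32 mm, solid bridge 32 to 72 mm, eye (for the puller's pin) 72 to 84 mm, end bar to 90 mm. Seated, the bridge bears on the post's neck: the post's axis is then at 29 mm.
- hook_eye (a point): Centre of the hook's eye (the outer, smaller opening, 12 x 12 mm), half-way through its 3 mm thickness; axes as the hook's. The slack hook floats level, this point 40 mm above the service deck, carried by the stiff coil from a pivot 143 mm behind: it can be tipped down (about 0.15 N per mm) and swung sideways a little, and springs back.
- hook_slot (a point): Centre of the hook's large opening (16 mm along the spring, 16 mm across), half-way through its thickness; axes as the hook's. It drops over the post's head only if centred on it within about 2 mm along the spring and 2 mm across.
- spring (a joint): Stretch of the spring in m: 0 slack, growing as the hook is pulled out. The pull is 3 N at the start plus 0.2 N per mm. Seated on the post it is 13 to 39 mm; passing over the post's head takes 16 to 46 mm; beyond 55 mm the spring is ruined.
- bracket: Blue bracket, 4 mm thick, on the counter's deck, with the steel anchor post (neck 6 mm across; red head 12 mm across, underside 28 mm, tapered top 34 mm above this origin). Origin on the deck, x axis along the spring in the pull direction, z up. The post is clamped in a slot: on the x axis, anywhere from 13 mm before to 13 mm beyond the origin; this is not measured and must be felt or seen.
- counter: Banknote counter, fixed, 240 x 270 mm, origin under its centre. The spring lies on the flat service deck, 100 mm above the table, on the robot's side; the feed housing behind it (from 60 mm towards its own +x) is 145 to 180 mm high.
- mug: White mug, bystander, 95 mm high, origin under its centre.
- notes_green: Bundle of green notes, bystander, 66 x 155 x 28 mm, origin under its centre.
- notes_orange: Bundle of orange notes, bystander, 66 x 155 x 28 mm, origin under its centre.
- tape_roll: Roll of tape lying flat, bystander, 84 mm across, 24 mm high, origin under its centre.
- stamp: Wooden hand stamp, bystander, 36 mm across, 68 mm high, origin under its centre.
Things that resemble listed ones, but are neither listed nor needed, are in the scene too. Of the things that look like the stand, the middle-sized one is meant. There is more than one size of the puller; the job needs the larger.

How it is judged:
By the outcome, as a careful person would: the job done as asked, in the order asked, and still so for the second after the job is handed in, with the robot touching nothing.
It also fails if it takes over 72 s, if anything falls off the work surface, if the arm or the gripper's body presses on something with over 40 N, if the wrist force passes 120 N, or if a joint passes its speed limit or range.

## Working session

There is one attempt and no reset: what is moved stays moved. The work goes in short steps, Python scripts to look and compute and a shell command to move; the robot and the scene stay as the last step left them, time stands still between calls to the robot, and variables do not carry over. Pictures are saved under pics/ and viewed, about 8 in all and at most 12, crops included, and the job is handed in when it is done.

```bash
mkdir -p pics
cat > h.py <<'E'
import numpy as np, cv2
from rig import monitor, eyes, job
from scipy.spatial.transform import Rotation as R
def rot(o):
    o=np.array(o,float)
    if o.shape==(3,3): return o
    return R.from_euler('xyz',o).as_matrix() if o.size==3 else R.from_quat(o).as_matrix()
def save(img,name,crop=None,s=1):
    if crop: img=img[crop[1]:crop[3],crop[0]:crop[2]]
    img=cv2.resize(img,None,fx=s,fy=s,interpolation=cv2.INTER_CUBIC)
    cv2.imwrite('pics/'+name,img[...,::-1])
def ray(info,u,v,fish=False):
    K=np.array(info['mtx']);x=(u-K[0,2])/K[0,0];y=(v-K[1,2])/K[1,1]
    if fish:
        r=np.hypot(x,y);d=np.array([np.sin(r)*x/r,np.sin(r)*y/r,np.cos(r)]) if r>0 else np.array([0,0,1.])
    else: d=np.array([x,y,1.])
    return np.array(info['eye']),rot(info['orientation'])@d
def atz(info,u,v,z,fish=False):
    e,d=ray(info,u,v,fish);return e+d*(z-e[2])/d[2]
def proj(info,p,fish=False):
    K=np.array(info['mtx']);c=rot(info['orientation']).T@(np.array(p)-np.array(info['eye']))
    if fish:
        r=np.hypot(c[0],c[1]);t=np.arctan2(r,c[2]);x,y=c[:2]/max(r,1e-9)*t
    else: x,y=c[:2]/c[2]
    return np.array([K[0,0]*x+K[0,2],K[1,1]*y+K[1,2]])
E
python3 - <<'E'
from h import *
print(monitor.observe())
for n in ('scene','top','wrist'): print(n,eyes.camera_info(n))
for n in ('scene','top'):
    im=eyes.snapshot(n); np.save(n+'.npy',im); save(im,n+'0.png',s=1.42)
E
```

```text
{'clock': 0.0, 'joint_pos': array([-1.26488386,  0.46943383, -0.04860239,  1.53369625,  0.02412637,
        1.14097597, -0.08227514]), 'joint_velocities': array([ 0.00125368, -0.00098447,  0.00071978,  0.00064449,  0.00050235,
       -0.0003297 , -0.00038379]), 'tau': array([-3.58542593e-04, -5.07973337e+01, -8.10581096e-02, -2.36155146e+01,
       -6.13013562e-02,  3.78361938e-02,  1.82015115e-04]), 'tool_pos': array([0.22159678, 0.63695831, 0.2215036 ]), 'tcp_rot': array([-3.13966805e+00,  9.06170024e-05,  2.80685447e+00]), 'ft_force': array([-0.82523636,  0.67862241,  0.52866638]), 'wrist_torque': array([-0.00118491,  0.01999189, -0.01181037]), 'width': 1.0002462201990934}
scene {'mtx': array([[448.74632974,   0.        , 279.77694559],
       [  0.        , 448.74632974, 212.41910623],
       [  0.        ,   0.        ,   1.        ]]), 'eye': array([ 1.22685939, -0.32530621,  0.81852316]), 'orientation': array([-2.27125691, -0.01431863,  1.20970064])}
top {'mtx': array([[482.83205024,   0.        , 282.36765789],
       [  0.        , 482.83205024, 215.6612556 ],
       [  0.        ,   0.        ,   1.        ]]), 'eye': array([ 0.26822775, -0.03828602,  1.28175561]), 'orientation': array([-2.98469553e+00,  2.02677400e-03, -1.58901934e+00])}
wrist {'mtx': array([[325.1922621 ,   0.        , 277.46402531],
       [  0.        , 325.1922621 , 206.79422872],
       [  0.        ,   0.        ,   1.        ]]), 'eye': array([0.15189415, 0.6599799 , 0.38317503]), 'orientation': array([2.87116006e+00, 1.73685984e-03, 1.23591513e+00])}
```

View pics/scene0.png

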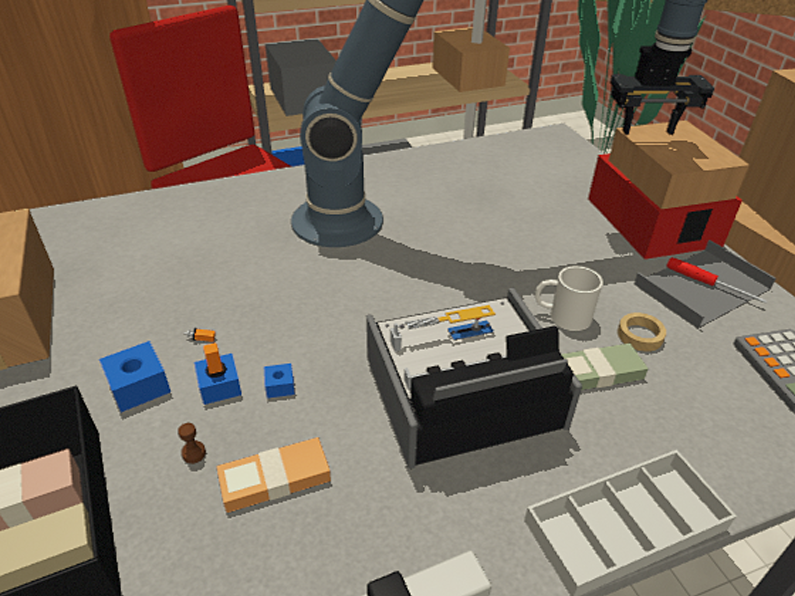

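View pics/top0.png

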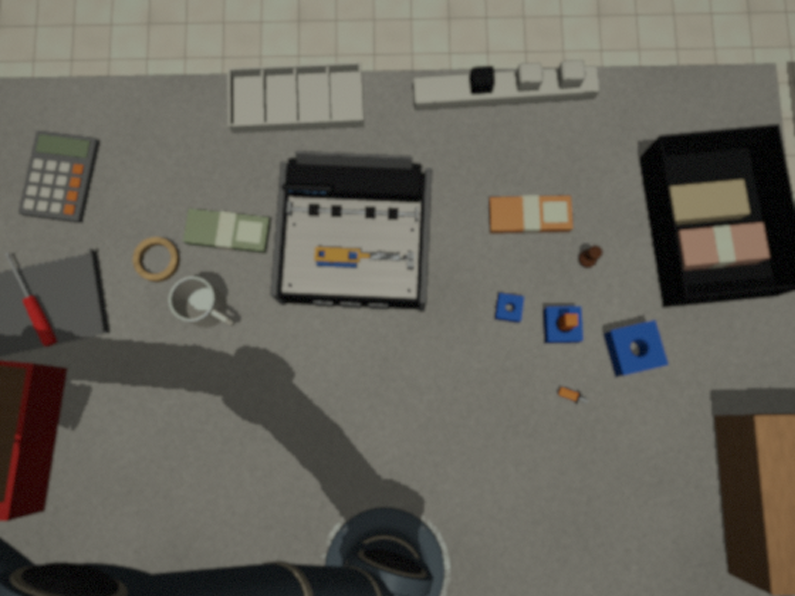

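Scene view (1.42x): candidates for the stand are the large block (135,375), the middle block (218,382) and the small one (280,380). For the puller they are the upright one in the middle block (213,358) and the small one lying down (200,335). I choose the middle block and the upright puller. The spring and hook are on the deck, with the hook brass-coloured at (470,315). I'll check this in one close crop from the top and scene cameras.

Run:
```python
from h import *
t=np.load('top.npy');s=np.load('scene.npy')
def c(im,b,k): return cv2.resize(im[b[1]:b[3],b[0]:b[2]],None,fx=k,fy=k,interpolation=cv2.INTER_CUBIC)
a=c(t,(190,150,310,220),6.6)[:300,:790]; 
a=c(t,(210,160,300,200),8)  #720x320
b=c(t,(375,205,425,245),7)  #350x280
d=c(s,(260,200,365,275),3.5)# 367x262
out=np.zeros((600,720,3),np.uint8); out[:320]=a; out[320:600,:350]=b; out[320:582,352:719]=d[:262,:367]
save(out,'crop1.png')
```

```text
(no output)
```

View pics/crop1.png

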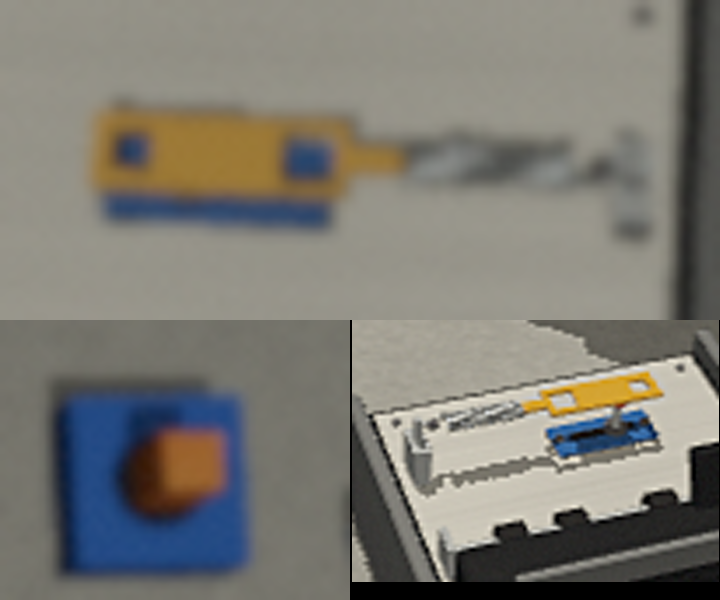

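The crop confirms the puller in the middle blue stand (its top is at crop (193,462)). The hook is brass, with its eye at crop (130,151) and large opening at (308,158). The post neck shows in the scene crop at (615,420), under the bridge. Now for the positions.

Run:
```python
from h import *
t=eyes.camera_info('top');s=eyes.camera_info('scene')
f=lambda n,u,v,z,c=t: print(n,atz(c,u,v,z).round(4))
A=lambda x,y:(210+x/8,160+y/8); B=lambda x,y:(375+x/7,205+(y-320)/7); C=lambda x,y:(260+(x-352)/3.5,200+(y-320)/3.5)
f('eye',*A(130,151),.14); f('slot',*A(308,158),.14); f('hook end',*A(92,150),.14);f('anchor',*A(630,170),.14)
f('griptop',*B(193,462),.092); f('stand',*B(154,484),.04)
for p in((65,397),(243,397),(245,572),(65,572)): f(' st',*B(*p),.04)
f('brk vis L',*A(106,212),.104); f('brk vis R',*A(330,215),.104)
f('eye s',*C(640,386),.14,s); f('slot s',*C(564,400),.14,s)
for p in ((548,430),(650,410),(658,440),(560,458)): f('brk s',*C(*p),.104,s)
f('neck foot s',*C(613,432),.104,s);
e,d=ray(s,*C(616,420)); print(e,d)
```

```text
eye [0.5416 0.0951 0.14  ]
slot [0.5385 0.0412 0.14  ]
hook end [0.5422 0.1066 0.14  ]
anchor [ 0.5329 -0.0563  0.14  ]
griptop [ 0.4267 -0.3376  0.092 ]
stand [ 0.4257 -0.3358  0.04  ]
 st [ 0.4589 -0.3045  0.04  ]
 st [ 0.4576 -0.3706  0.04  ]
 st [ 0.3924 -0.3675  0.04  ]
 st [ 0.3936 -0.3012  0.04  ]
brk vis L [0.5309 0.1068 0.104 ]
brk vis R [0.5287 0.037  0.104 ]
eye s [0.5477 0.0962 0.14  ]
slot s [0.5434 0.0429 0.14  ]
brk s [0.5313 0.0395 0.104 ]
brk s [0.5365 0.1136 0.104 ]
brk s [0.5654 0.1049 0.104 ]
brk s [0.559  0.0358 0.104 ]
neck foot s [0.548 0.08  0.104]
[ 1.22685939 -0.32530621  0.81852316] [-0.64632538  0.38692525 -0.67024462]
```

```bash
cat >> h.py <<'E'
def go(*targets):
    """print shift (mm) / rotvec for world targets (x,y,z,yaw) tool down, from measured pose"""
    o=monitor.observe();Rt=rot(o['tcp_rot'])
    print('tcp',o['tool_pos'].round(4),o['tcp_rot'].round(3),'F',o['ft_force'].round(1),'w',round(o['width'],3),'t',round(o['clock'],2))
    for x,y,z,w in targets:
        print((Rt.T@(np.array([x,y,z])-o['tool_pos'])*1000).round(1), R.from_matrix(Rt.T@rot([np.pi,0,w])).as_rotvec().round(3))
E
python3 -c "
from h import *
go((.3,.5,.33,3.107),(.5,.1,.33,3.107),(.48,-.2,.3,3.107),(.426,-.336,.25,3.107),(.426,-.336,.13,3.107))"
```

```text
tcp [0.2216 0.637  0.2216] [-3.14   0.     2.807] F [0.2 0.4 0.1] w 1.0 t 0.1
[-119.1 -103.8 -108.2] [-0.002 -0.    -0.3  ]
[-439.4 -415.9 -107.6] [-0.002 -0.    -0.3  ]
[-519.  -705.8  -77.1] [-0.002 -0.    -0.3  ]
[-512.7 -851.9  -26.9] [-0.002 -0.    -0.3  ]
[-512.7 -851.7   93.1] [-0.002 -0.    -0.3  ]
```

```bash
python3 -m crank '[[[-20,-20,-60],[0,0,0],1],[[-70,-60,-100],[0,0,-0.1],1],[[-119,-104,-108],[0,0,-0.2],1],[[-165,-148,-108],[0,0,-0.3],1],[[-210,-193,-108],[0,0,-0.3],1],[[-255,-237,-108],[0,0,-0.3],1],[[-300,-282,-108],[0,0,-0.3],1],[[-346,-326,-108],[0,0,-0.3],1],[[-392,-370,-108],[0,0,-0.3],1],[[-439,-416,-108],[0,0,-0.3],1],[[-455,-474,-102],[0,0,-0.3],1],[[-471,-532,-96],[0,0,-0.3],1],[[-487,-590,-90],[0,0,-0.3],1],[[-503,-648,-84],[0,0,-0.3],1],[[-519,-706,-77],[0,0,-0.3],1],[[-517,-755,-60],[0,0,-0.3],1],[[-515,-804,-44],[0,0,-0.3],1],[[-513,-852,-27],[0,0,-0.3],1],[[-513,-852,20],[0,0,-0.3],0.6],[[-513,-852,60],[0,0,-0.3],0.3]]' 30
python3 - <<'E'
from h import *
go((.426,-.336,.13,3.107))
w=eyes.camera_info('wrist'); im=eyes.snapshot('wrist'); np.save('w1.npy',im); save(im,'w1.png',s=1.42)
for n,p in (('grip',(.4262,-.3368,.092)),('stand',(.426,-.336,.04)),('st c',(.4589,-.3045,.04))): print(n,proj(w,p,True).round(1)*1.42)
E
```

```text
clock: 2.6
tool_pos: [0.4255, -0.336, 0.1609]
tcp_rot: [3.141, -0.001, 3.105]
ft_force: [0.7, 1.3, 0.4]
width: 0.854
tcp [ 0.4255 -0.336   0.1609] [ 3.141e+00 -1.000e-03  3.105e+00] F [0.7 1.3 0.4] w 0.854 t 2.6
[-0.5  0.  30.9] [ 0.    -0.001 -0.002]
grip [394.902 313.11 ]
stand [395.896 287.55 ]
st c [445.738 334.41 ]
```

View pics/w1.png

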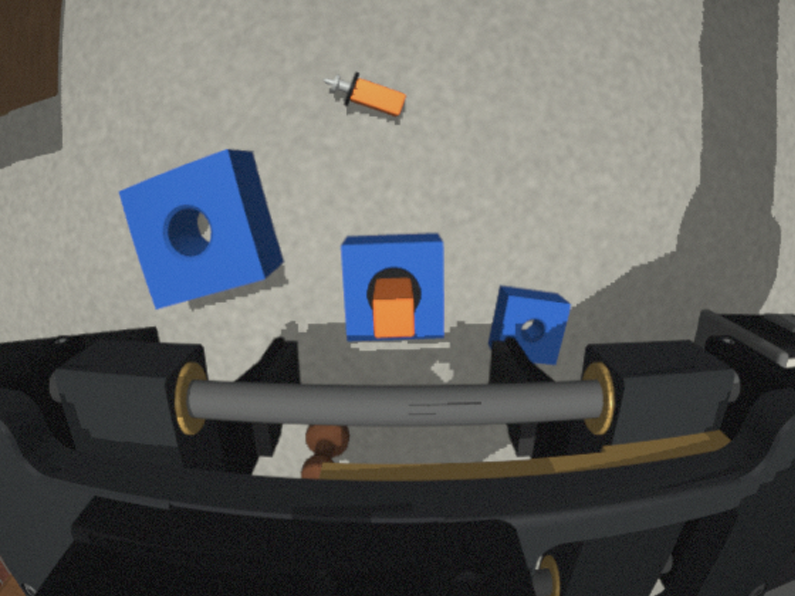

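The wrist view shows the grip top at (394,318), about 2 mm further in +x than predicted, so I'll correct for that. The grip is square to the jaws and the way down is clear.

```bash
python3 -m crank '[[[-2,0,30],[0,0,0],0.3],[[-2,0,60],[0,0,0],0.3],[[-2,0,85],[0,0,0],0.3],[[-2,0,100],[0,0,0],0.3],[[-2,0,111],[0,0,0],0.3],[[-2,0,111],[0,0,0],0.3],[[-2,0,111],[0,0,0],-1],[[-2,0,111],[0,0,0],-1],[[-2,0,111],[0,0,0],-1],[[-2,0,111],[0,0,0],-1]]' 15
python3 -c "
from h import *
go((.426,-.336,.25,3.105))"
```

```text
clock: 3.9
tool_pos: [0.4284, -0.3358, 0.0517]
tcp_rot: [-3.142, 0.0, 3.107]
ft_force: [-0.8, 1.1, -0.6]
width: 0.278
tcp [ 0.4284 -0.3358  0.0517] [-3.142  0.     3.107] F [-0.8  1.1 -0.6] w 0.278 t 3.9
[   2.3   -0.3 -198.3] [-0.     0.     0.002]
```

```bash
python3 -m crank '[[[0,0,0],[0,0,0],-1],[[0,0,0],[0,0,0],-1],[[0,0,-10],[0,0,0],-1],[[0,0,-30],[0,0,0],-1],[[0,0,-70],[0,0,0],-1],[[0,0,-120],[0,0,0],-1],[[0,0,-170],[0,0,0],-1],[[0,0,-220],[0,0,0],-1]]' 55
python3 -c "
from h import *
go((.46,-.2,.28,3.09),(.52,-.02,.28,3.084),(.5435,.0955,.28,3.084),(.5435,.0955,.205,3.084))"
```

```text
clock: 4.9
tool_pos: [0.4278, -0.3355, 0.2734]
tcp_rot: [3.141, 0.0, 3.106]
ft_force: [1.3, 0.2, -0.7]
width: 0.248
tcp [ 0.4278 -0.3355  0.2734] [3.141 0.    3.106] F [ 1.3  0.2 -0.7] w 0.248 t 4.9
[-27.4 136.6  -6.5] [0.    0.    0.016]
[-81.1 318.6  -6.5] [0.    0.    0.022]
[-100.5  434.8   -6.4] [0.    0.    0.022]
[-100.5  434.8   68.6] [0.    0.    0.022]
```

```bash
python3 -m crank '[[[-9,45,-6],[0,0,0],-1],[[-18,90,-6],[0,0,0],-1],[[-27,137,-6],[0,0,0.02],-1],[[-41,182,-6],[0,0,0.02],-1],[[-54,228,-6],[0,0,0.02],-1],[[-68,273,-6],[0,0,0.02],-1],[[-81,318,-6],[0,0,0.02],-1],[[-90,370,-6],[0,0,0.02],-1],[[-98,415,-6],[0,0,0.02],-1],[[-100,435,0],[0,0,0.02],-1],[[-100,435,35],[0,0,0.02],-1],[[-100,435,65],[0,0,0.02],-1],[[-100,435,65],[0,0,0.02],-1]]'
python3 - <<'E'
from h import *
go((.5435,.0955,.205,3.084))
w=eyes.camera_info('wrist'); im=eyes.snapshot('wrist'); np.save('w2.npy',im); save(im,'w2.png',crop=(170,100,410,280),s=3.3)
f=lambda p: ((proj(w,p,True)-[170,100])*3.3).round(0)
tc=monitor.observe()['tool_pos']
print('tip',f(tc-[0,0,.0377]),'eye',f((.5435,.0955,.14)),'slot',f((.54,.0415,.14)),'post',f((.545,.08,.13)))
E
```

```text
clock: 6.52
tool_pos: [0.5413, 0.0939, 0.2044]
tcp_rot: [-3.139, -0.005, 3.085]
ft_force: [0.0, -0.4, -1.7]
width: 0.248
tcp [0.5413 0.0939 0.2044] [-3.139 -0.005  3.085] F [ 0.  -0.4 -1.7] w 0.248 t 6.53
[-2.1  1.8 -0.6] [-0.003 -0.005  0.001]
tip [364. 454.] eye [369. 411.] slot [129. 408.] post [302. 407.]
```

View pics/w2.png

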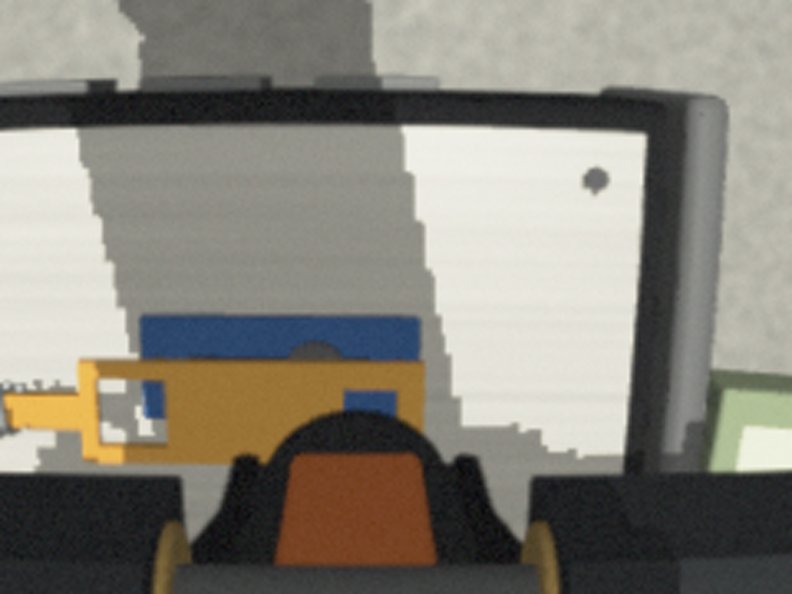

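Run:
```python
from h import *
w=eyes.camera_info('wrist');s=eyes.camera_info('scene')
f=lambda n,u,v,z: print(n,atz(w,170+u/3.3,100+v/3.3,z,True).round(4))
for p in((99,378),(166,380),(166,444),(99,443),(132.5,411)): f('slot',*p,.1415)
f('eye',371,417,.1415); f('eyeTL',345,391,.1415); f('eyeTR',397,391,.1415); f('endTR',424,361,.1415); f('TL',80,358,.1415); f('BL',97,463,.1415)
f('brkTL',141,316,.104);f('brkTR',420,317,.104)
f('nut',315,341,.105); f('nut centre?',315,367,.105)
e,d=ray(s,260+(616-352)/3.5,200+(420-320)/3.5); print('neck at x=.5435',e+d*(.5435-e[0])/d[0])
save(np.load('scene.npy'),'s2.png',crop=(310,210,355,244),s=17)
```

```text
slot [0.5343 0.0358 0.1415]
slot [0.5356 0.0512 0.1415]
slot [0.5507 0.0495 0.1415]
slot [0.5498 0.0338 0.1415]
slot [0.5425 0.0426 0.1415]
eye [0.5467 0.0963 0.1415]
eyeTL [0.5403 0.0909 0.1415]
eyeTR [0.541  0.1023 0.1415]
endTR [0.5344 0.1086 0.1415]
TL [0.5294 0.0319 0.1415]
BL [0.5547 0.0326 0.1415]
brkTL [0.5292 0.0387 0.104 ]
brkTR [0.5335 0.1099 0.104 ]
nut [0.5381 0.083  0.105 ]
nut centre? [0.5449 0.0826 0.105 ]
neck at x=.5435 [0.5435     0.0837896  0.10987397]
```

View pics/s2.png

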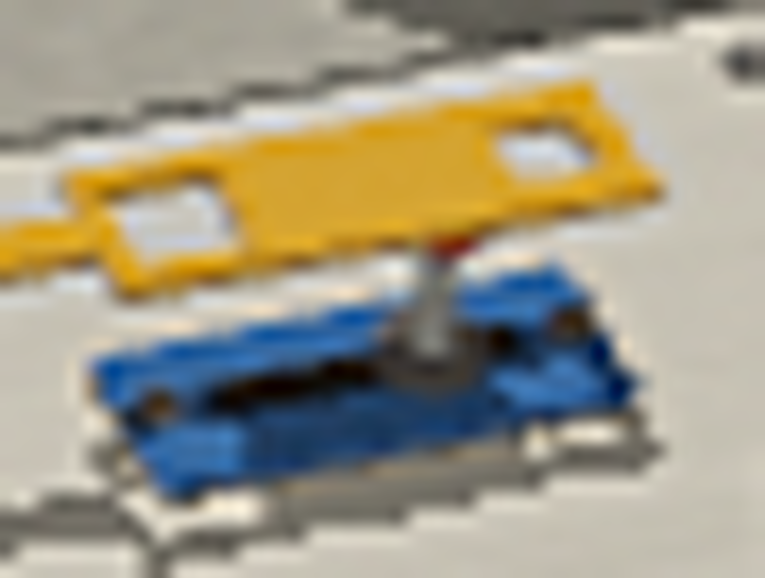

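The red post head peeks out at crop (455,245) and the neck at (432,300), so the post is at y≈0.0835 and the passing stretch is about 41 mm. Next, I'll put the pin into the eye.

```bash
python3 -m crank '[[[-4.6,2.2,0],[0,0,0],-1],[[-4.6,2.2,0],[0,0,0],-1],[[-4.6,2.2,8],[0,0,0],-1],[[-4.6,2.2,16],[0,0,0],-1],[[-4.6,2.2,22],[0,0,0],-1],[[-4.6,2.2,28],[0,0,0],-1],[[-4.6,2.2,32],[0,0,0],-1],[[-4.6,2.2,35],[0,0,0],-1],[[-4.6,2.2,35],[0,0,0],-1]]'
python3 - <<'E'
from h import *
go((.546,.096,.170,3.084))
w=eyes.camera_info('wrist'); im=eyes.snapshot('wrist'); np.save('w3.npy',im); 
a=cv2.resize(im[170:290,170:410],None,fx=3.3,fy=3.3,interpolation=cv2.INTER_CUBIC)
save(im,'w3.png',crop=(170,170,410,290),s=3.3)
E
```

```text
clock: 7.7
tool_pos: [0.548, 0.0974, 0.1713]
tcp_rot: [-3.142, -0.0, 3.087]
ft_force: [-0.8, 0.5, -2.0]
width: 0.253
tcp [0.548  0.0974 0.1713] [-3.142 -0.     3.087] F [-0.8  0.5 -2. ] w 0.253 t 7.7
[ 1.9 -1.5  1.4] [-0.    -0.     0.003]
```

View pics/w3.png

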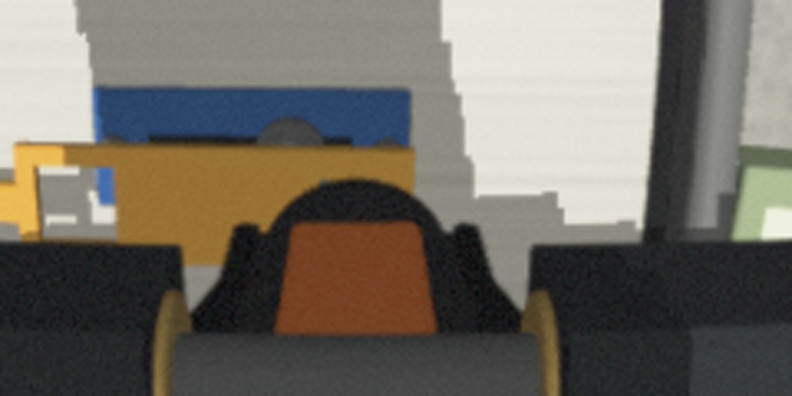

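Run:
```python
from h import *
w=eyes.camera_info('wrist')
f=lambda n,u,v,z: print(n,atz(w,170+u/3.3,170+v/3.3,z,True).round(4))
f('slotTL',38,167,.1415);f('slotTR',117,168,.1415);f('endTR',415,148,.1415);f('TL',15,143,.1415); f('nut top',292,117,.105);f('brkTL',94,88,.104);f('brkTR',411,90,.104)
go()
```

```text
slotTL [0.5333 0.0356 0.1415]
slotTR [0.5342 0.0515 0.1415]
endTR [0.5333 0.1083 0.1415]
TL [0.5282 0.0316 0.1415]
nut top [0.5358 0.083  0.105 ]
brkTL [0.5269 0.0388 0.104 ]
brkTR [0.5314 0.1095 0.104 ]
tcp [0.5482 0.0974 0.1715] [3.142 0.    3.087] F [ 0.   0.9 -0.5] w 0.251 t 7.75
```

Hook unmoved and level, and the pin is in the eye. I'll recentre sideways by 2.5 mm and start a gentle pull.

```bash
python3 -m crank '[[[1,0,0.5],[0,0,0],-1],[[2,0,1],[0,0,0],-1],[[2,2,1],[0,0,0],-1],[[2,4,1],[0,0,0],-1],[[2,6,1],[0,0,0],-1],[[2,8,1],[0,0,0],-1],[[2,10,1],[0,0,0],-1],[[2,12,1],[0,0,0],-1],[[2,12,1],[0,0,0],-1],[[2,12,1],[0,0,0],-1]]'
python3 -c "
from h import *
for i in range(3): go(); eyes.snapshot('top')"
```

```text
clock: 9.0
tool_pos: [0.5467, 0.1092, 0.1705]
tcp_rot: [-3.141, -0.0, 3.087]
ft_force: [-0.3, -5.0, -2.1]
width: 0.247
tcp [0.5467 0.1092 0.1705] [-3.141 -0.     3.087] F [-0.3 -5.  -2.1] w 0.247 t 9.0
tcp [0.5467 0.1093 0.1705] [-3.141 -0.     3.087] F [ 0.2 -4.7 -1.3] w 0.252 t 9.05
tcp [0.5467 0.1093 0.1705] [-3.141 -0.     3.087] F [-1.1 -5.3 -1.1] w 0.25 t 9.1
```

```bash
python3 -m crank '[[[0,2,0],[0,0,0],-1],[[0,4.5,0],[0,0,0],-1],[[0,7,0],[0,0,0],-1],[[0,9.5,0],[0,0,0],-1],[[0,12,0],[0,0,0],-1],[[0,14.5,0],[0,0,0],-1],[[0,17,0],[0,0,0],-1],[[0,19.5,0],[0,0,0],-1],[[0,22,0],[0,0,0],-1],[[0,24.5,0],[0,0,0],-1],[[0,27,0],[0,0,0],-1],[[0,29,0],[0,0,0],-1],[[0,30,0],[0,0,0],-1],[[0,30,0],[0,0,0],-1],[[0,30,0],[0,0,0],-1]]'
python3 - <<'E'
from h import *
go()
w=eyes.camera_info('wrist'); im=eyes.snapshot('wrist'); np.save('w4.npy',im); 
save(im,'w4.png',crop=(150,180,330,275),s=4.4)
for i in range(2): go(); t=eyes.snapshot('scene')
np.save('s4.npy',t)
f=lambda p: ((proj(w,p,True)-[150,180])*4.4).round(0)
print('post head',f((.543,.0834,.134)),'slot',f((.5445,.0834,.1415)))
E
```

```text
clock: 11.02
tool_pos: [0.548, 0.136, 0.1701]
tcp_rot: [-3.137, -0.002, 3.085]
ft_force: [-0.2, -10.0, -0.9]
width: 0.246
tcp [0.548  0.136  0.1701] [-3.137e+00 -2.000e-03  3.085e+00] F [ -0.2 -10.   -0.9] w 0.246 t 11.03
tcp [0.548 0.136 0.17 ] [-3.137e+00 -2.000e-03  3.085e+00] F [ -0.5 -10.1  -0.3] w 0.248 t 11.07
tcp [0.5479 0.136  0.1701] [-3.137e+00 -2.000e-03  3.085e+00] F [ -0.8 -10.3  -0.8] w 0.251 t 11.12
post head [218. 227.] slot [208. 254.]
```

View pics/w4.png

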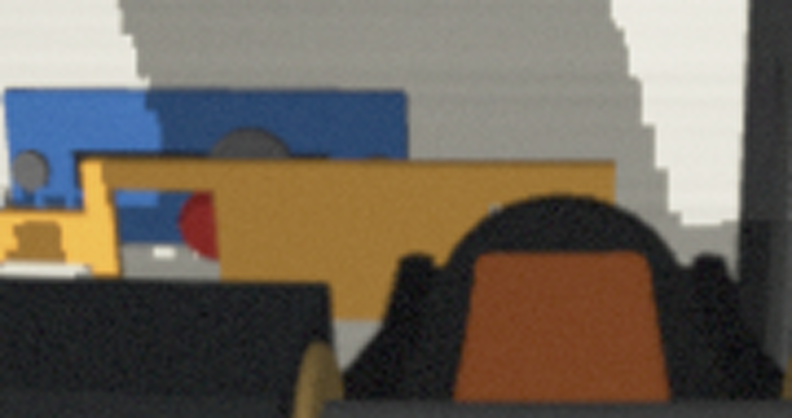

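The wrist view shows the slot at u 117 to 216 with the red head visible from u=178, centred at about v=228. So it still needs a few mm of pull.

Run:
```python
from h import *
w=eyes.camera_info('wrist')
f=lambda n,u,v,z: print(n,atz(w,150+u/4.4,180+v/4.4,z,True).round(4))
f('slotTL',117,190,.1415);f('slotTR',214,190,.1415);f('slotR mid',216,240,.1415);f('slotL mid',119,240,.1415);f('slotRlow',219,258,.1415)
for z in(.128,.131): f('head L %g'%z,178,227,z); f('head top',207,193,z);f('head bot',207,262,z)
f('nut top',250,130,.105)
f('endTR',615,162,.1415);f('TL',80,158,.1415)
im=np.load('w4.npy'); print(im[224:242:2,188:202,0]); print(im[224:242:2,188:202,2])
```

```text
slotTL [0.5341 0.0709 0.1415]
slotTR [0.5348 0.0856 0.1415]
slotR mid [0.5424 0.0849 0.1415]
slotL mid [0.5418 0.07   0.1415]
slotRlow [0.5452 0.085  0.1415]
head L 0.128 [0.5448 0.0752 0.128 ]
head top [0.5395 0.0806 0.128 ]
head bot [0.5508 0.0791 0.128 ]
head L 0.131 [0.5438 0.0761 0.131 ]
head top [0.5385 0.0815 0.131 ]
head bot [0.5497 0.08   0.131 ]
nut top [0.5361 0.0829 0.105 ]
endTR [0.5336 0.143  0.1415]
TL [0.529  0.0659 0.1415]
[[ 53  54  53  54  61  84 105 106 109 113 129 154 157 157]
 [ 45  43  51  81  96 108 112 116 117 122 133 153 156 156]
 [ 47  46  63  96 110 123 127 128 127 132 136 153 158 157]
 [ 49  44  75 108 124 128 129 126 128 132 135 148 157 158]
 [ 43  48  62 107 123 128 128 128 128 133 131 147 155 156]
 [ 54  57  56  86 119 128 129 130 125 128 133 146 156 160]
 [189 163 132 128 135 133 132 127 126 128 130 141 157 157]
 [188 172 146 144 143 145 167 138 130 126 127 134 153 158]
 [141 141 141 140 142 142 141 141 142 141 140 147 156 157]]
[[108 109 105 106  99  67  38  29  32  35  43  53  54  54]
 [111 111 109  95  51  38  31  35  32  37  45  54  53  56]
 [110 109  91  54  36  36  38  36  35  40  39  52  55  53]
 [113 105  73  44  38  34  37  33  34  42  44  50  54  54]
 [108 109  93  61  34  39  35  34  36  42  37  48  54  53]
 [109 113 108  84  50  38  37  36  33  37  38  47  54  58]
 [177 155 130 123 110  82  60  37  31  39  38  43  53  57]
 [174 158 135 133 134 132 143 107  86  70  56  51  52  55]
 [130 131 130 129 132 133 131 129 132 128 128 117  67  56]]
```

Slot centre is about 5 mm short along the spring and 2 mm off to −x. I'll correct both and look again.

```bash
python3 -m crank '[[[0,2,0],[0,0,0],-1],[[-1,4,0],[0,0,0],-1],[[-2,5,0],[0,0,0],-1],[[-3,5,0],[0,0,0],-1],[[-3,5,0],[0,0,0],-1],[[-3,5,0],[0,0,0],-1]]'
python3 - <<'E'
from h import *
go()
w=eyes.camera_info('wrist'); im=eyes.snapshot('wrist'); np.save('w5.npy',im); 
save(im,'w5.png',crop=(160,195,250,255),s=8.8)
go()
E
```

```text
clock: 11.92
tool_pos: [0.551, 0.1402, 0.1699]
tcp_rot: [-3.136, -0.002, 3.085]
ft_force: [-1.6, -10.7, -1.3]
width: 0.253
tcp [0.551  0.1402 0.1699] [-3.136e+00 -2.000e-03  3.085e+00] F [ -1.6 -10.7  -1.3] w 0.253 t 11.93
tcp [0.551  0.1402 0.1699] [-3.136e+00 -2.000e-03  3.085e+00] F [ -0.5 -10.6  -0.8] w 0.25 t 11.97
```

View pics/w5.png

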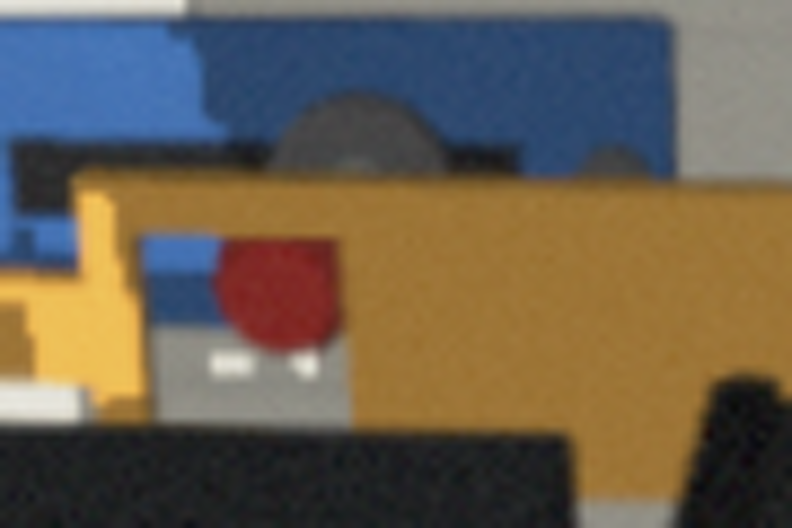

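Run:
```python
from h import *
w=eyes.camera_info('wrist')
def f(n,u,v,z):
    p=atz(w,160+(u+.5)/8.8-.5,195+(v+.5)/8.8-.5,z,True); print(n,p.round(4)); return p
f('slot R @v285',341,285,.1415);f('slot R low',349,400,.1415);f('slot top',240,237,.1415);f('slot Lbot',145,285,.1385);f('hook top',240,178,.1415)
f('slot topR',338,237,.1415)
for z in(.128,.131,.134): f('L',217,281,z); f('bot',286,350,z)
f('nut top',360,92,.105)
```

```text
slot R @v285 [0.5402 0.0893 0.1415]
slot R low [0.5491 0.0887 0.1415]
slot top [0.5363 0.0822 0.1415]
slot Lbot [0.5406 0.0733 0.1385]
hook top [0.5319 0.0828 0.1415]
slot topR [0.5366 0.0896 0.1415]
L [0.5439 0.0754 0.128 ]
bot [0.5498 0.0803 0.128 ]
L [0.5429 0.0764 0.131 ]
bot [0.5487 0.0812 0.131 ]
L [0.5419 0.0774 0.134 ]
bot [0.5477 0.0821 0.134 ]
nut top [0.5353 0.0827 0.105 ]
```

Run:
```python
from h import *
t=eyes.camera_info('top');s=eyes.camera_info('scene')
for z in (.1,.12,.14,.16): print(z,'top strip',atz(t,276/1.42,250/1.42,z).round(3),atz(t,284/1.42,250/1.42,z).round(3),'corner',atz(t,276/1.42,300/1.42,z).round(3),'scene',atz(s,513/1.42,292/1.42,z).round(3))
w=eyes.camera_info('wrist')
im=np.load('w5.npy'); save(im,'w5full.png',crop=(150,120,450,330),s=2.66)
```

```text
0.1 top strip [0.56 0.18 0.1 ] [0.56  0.166 0.1  ] corner [0.47  0.179 0.1  ] scene [0.478 0.19  0.1  ]
0.12 top strip [0.555 0.176 0.12 ] [0.555 0.162 0.12 ] corner [0.467 0.175 0.12 ] scene [0.499 0.175 0.12 ]
0.14 top strip [0.55  0.172 0.14 ] [0.55  0.159 0.14 ] corner [0.463 0.172 0.14 ] scene [0.52  0.161 0.14 ]
0.16 top strip [0.545 0.169 0.16 ] [0.545 0.155 0.16 ] corner [0.46  0.168 0.16 ] scene [0.54  0.147 0.16 ]
```

View pics/w5full.png

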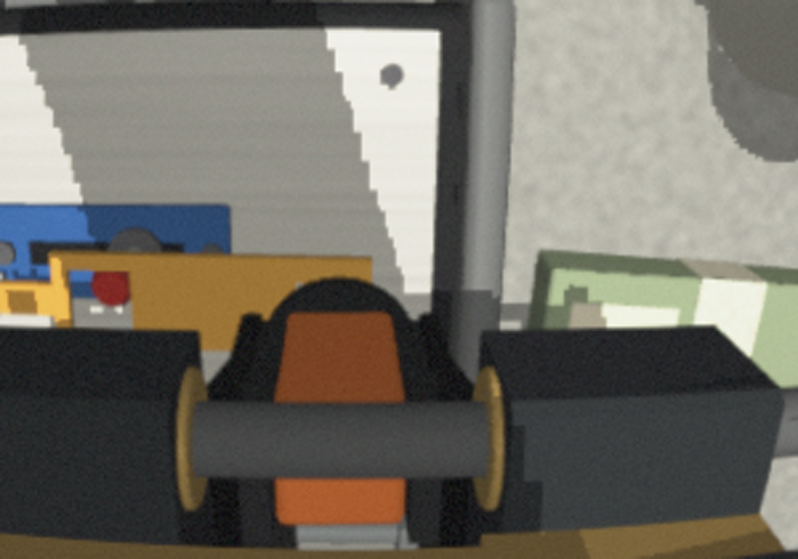

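Alignment is within about 1 mm and the side plate is low, so the fingers clear it. I'll press down in stages, checking the force.

```bash
python3 -m crank '[[[0,0.4,1],[0,0,0],-1],[[0,0.4,3],[0,0,0],-1],[[0,0.4,5],[0,0,0],-1],[[0,0.4,7],[0,0,0],-1],[[0,0.4,9],[0,0,0],-1],[[0,0.4,9],[0,0,0],-1],[[0,0.4,9],[0,0,0],-1]]'
python3 -c "
from h import *
for i in range(3): go(); eyes.snapshot('top')"
python3 -m crank '[[[0,0,1],[0,0,0],-1],[[0,0,2.5],[0,0,0],-1],[[0,0,4],[0,0,0],-1],[[0,0,4],[0,0,0],-1],[[0,0,4],[0,0,0],-1]]'
python3 -c "
from h import *
for i in range(3): go(); eyes.snapshot('top')"
```

```text
clock: 12.85
tool_pos: [0.5512, 0.1407, 0.1612]
tcp_rot: [-3.136, -0.002, 3.085]
ft_force: [-0.0, -10.7, -0.0]
width: 0.248
tcp [0.5512 0.1407 0.1612] [-3.136e+00 -2.000e-03  3.085e+00] F [ -0.  -10.7  -0. ] w 0.248 t 12.85
tcp [0.5513 0.1407 0.1612] [-3.136e+00 -2.000e-03  3.085e+00] F [ -1.4 -11.   -0.1] w 0.248 t 12.9
tcp [0.5512 0.1406 0.1612] [-3.136e+00 -2.000e-03  3.085e+00] F [ -0.8 -10.8   0.5] w 0.251 t 12.95
clock: 13.62
tool_pos: [0.5513, 0.1407, 0.1573]
tcp_rot: [-3.136, -0.002, 3.085]
ft_force: [-1.6, -11.1, 0.8]
width: 0.247
tcp [0.5513 0.1407 0.1573] [-3.136e+00 -2.000e-03  3.085e+00] F [ -1.6 -11.1   0.8] w 0.247 t 13.62
tcp [0.5514 0.1407 0.1573] [-3.137e+00 -1.000e-03  3.085e+00] F [ -1.1 -10.8   1.3] w 0.245 t 13.68
tcp [0.5513 0.1407 0.1573] [-3.137e+00 -2.000e-03  3.085e+00] F [ -1.3 -11.7   0.7] w 0.245 t 13.72
```

```bash
python3 -m crank '[[[0,0,2],[0,0,0],-1],[[0,0,4],[0,0,0],-1],[[0,0,6],[0,0,0],-1],[[0,0,8],[0,0,0],-1],[[0,0,10],[0,0,0],-1],[[0,0,11],[0,0,0],-1],[[0,0,11],[0,0,0],-1],[[0,0,11],[0,0,0],-1]]'
python3 - <<'E'
from h import *
for i in range(3): go(); eyes.snapshot('top')
im=eyes.snapshot('wrist'); np.save('w6.npy',im); s=eyes.snapshot('scene');np.save('s6.npy',s)
a=cv2.resize(im[190:265,150:270],None,fx=5.5,fy=5.5,interpolation=cv2.INTER_CUBIC)[:,:400]
b=cv2.resize(s[195:255,310:370],None,fx=6.6,fy=6.6,interpolation=cv2.INTER_CUBIC)
out=np.zeros((412,800,3),np.uint8); out[:a.shape[0],:400]=a; out[:396,402:798]=b
save(out,'c6.png')
E
```

```text
clock: 14.78
tool_pos: [0.5516, 0.1408, 0.1466]
tcp_rot: [-3.137, -0.001, 3.085]
ft_force: [-0.8, -10.2, 1.3]
width: 0.247
tcp [0.5516 0.1408 0.1466] [-3.137e+00 -1.000e-03  3.085e+00] F [ -0.8 -10.2   1.3] w 0.247 t 14.78
tcp [0.5517 0.1408 0.1467] [-3.137e+00 -1.000e-03  3.085e+00] F [ -1.1 -11.6   1.6] w 0.249 t 14.82
tcp [0.5517 0.1408 0.1467] [-3.137e+00 -1.000e-03  3.085e+00] F [ -1.  -10.8   1.5] w 0.249 t 14.88
```

View pics/c6.png

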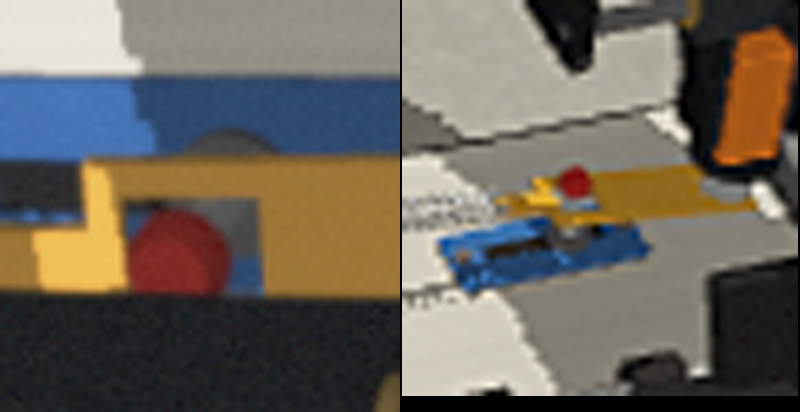

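The hook is below the red head, and the head shows inside the opening in both cameras. Next I'll relax the pull slowly until the bridge bears on the neck.

```bash
python3 -m crank '[[[0,-1,0],[0,0,0],-1],[[0,-2,0],[0,0,0],-1],[[0,-3,0],[0,0,0],-1],[[0,-4,0],[0,0,0],-1],[[0,-4.5,0],[0,0,0],-1],[[0,-5,0],[0,0,0],-1],[[0,-5.5,0],[0,0,0],-1],[[0,-6,0],[0,0,0],-1],[[0,-6,0],[0,0,0],-1],[[0,-6,0],[0,0,0],-1]]'
python3 -c "
from h import *
for i in range(3): go(); eyes.snapshot('top')"
```

```text
clock: 16.27
tool_pos: [0.5514, 0.1356, 0.1468]
tcp_rot: [-3.138, -0.0, 3.085]
ft_force: [-0.7, -9.2, 1.6]
width: 0.245
tcp [0.5514 0.1356 0.1468] [-3.138 -0.     3.085] F [-0.7 -9.2  1.6] w 0.245 t 16.27
tcp [0.5514 0.1356 0.1468] [-3.138 -0.     3.085] F [-0.9 -8.9  2.2] w 0.248 t 16.32
tcp [0.5514 0.1356 0.1468] [-3.138 -0.     3.085] F [-1.7 -9.4  2.6] w 0.25 t 16.38
```

```bash
python3 -m crank '[[[0,-0.5,0],[0,0,0],-1],[[0,-1,0],[0,0,0],-1],[[0,-1.5,0],[0,0,0],-1],[[0,-2,0],[0,0,0],-1],[[0,-2.5,0],[0,0,0],-1],[[0,-3,0],[0,0,0],-1],[[0,-3,0],[0,0,0],-1]]'
python3 -c "
from h import *
for i in range(4): go(); eyes.snapshot('top')"
```

```text
clock: 17.3
tool_pos: [0.5514, 0.1348, 0.1469]
tcp_rot: [-3.141, 0.0, 3.086]
ft_force: [-1.1, -5.6, 1.2]
width: 0.25
tcp [0.5514 0.1348 0.1469] [-3.141  0.     3.086] F [-1.1 -5.6  1.2] w 0.25 t 17.3
tcp [0.5514 0.1348 0.1469] [-3.141  0.     3.086] F [-0.  -5.9  1.4] w 0.246 t 17.35
tcp [0.5513 0.1348 0.1469] [-3.141  0.     3.086] F [-0.8 -6.1  1. ] w 0.247 t 17.4
tcp [0.5514 0.1348 0.1469] [-3.141  0.     3.086] F [-0.5 -6.7  0.9] w 0.247 t 17.45
```

```bash
python3 -m crank '[[[0,-0.5,0],[0,0,0],-1],[[0,-1,0],[0,0,0],-1],[[0,-1.5,0],[0,0,0],-1],[[0,-2,0],[0,0,0],-1],[[0,-2.5,0],[0,0,0],-1],[[0,-3,0],[0,0,0],-1],[[0,-3.5,0],[0,0,0],-1],[[0,-4,0],[0,0,0],-1],[[0,-4,0],[0,0,0],-1]]'
python3 - <<'E'
from h import *
for i in range(3): go(); eyes.snapshot('top')
im=eyes.snapshot('wrist'); np.save('w7.npy',im); s=eyes.snapshot('scene');np.save('s7.npy',s)
a=cv2.resize(im[190:265,150:270],None,fx=5.5,fy=5.5,interpolation=cv2.INTER_CUBIC)[:,:400]
b=cv2.resize(s[195:255,310:370],None,fx=6.6,fy=6.6,interpolation=cv2.INTER_CUBIC)
out=np.zeros((412,800,3),np.uint8); out[:a.shape[0],:400]=a; out[:396,402:798]=b
save(out,'c7.png')
E
```

```text
clock: 18.62
tool_pos: [0.5509, 0.1321, 0.1464]
tcp_rot: [3.141, -0.0, 3.087]
ft_force: [0.4, 0.1, -1.0]
width: 0.248
tcp [0.5509 0.1321 0.1464] [ 3.141 -0.     3.087] F [ 0.4  0.1 -1. ] w 0.248 t 18.62
tcp [0.5509 0.1321 0.1465] [ 3.141 -0.     3.087] F [-0.2  0.1 -2.4] w 0.249 t 18.68
tcp [0.5509 0.132  0.1465] [ 3.141 -0.     3.087] F [-0.4 -0.1 -2. ] w 0.246 t 18.73
```

View pics/c7.png

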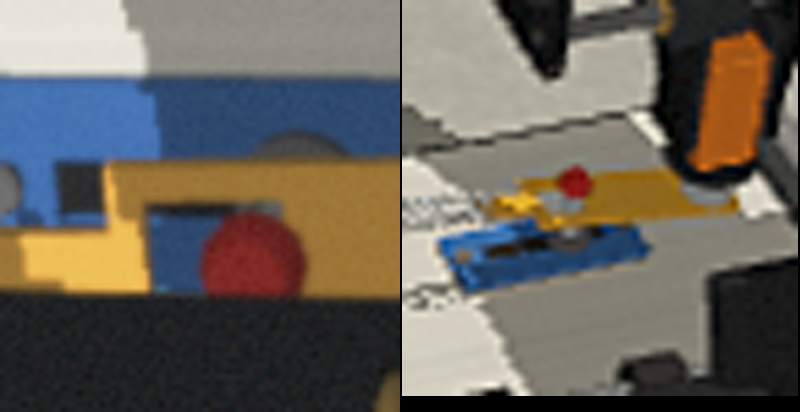

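The hook is seated: the bridge bears on the neck under the head, and the load on the puller is zero. I'll centre the pin in the eye and lift out slowly.

```bash
python3 -m crank '[[[0,-0.7,0],[0,0,0],-1],[[0.5,-1.5,0],[0,0,0],-1],[[0.5,-1.5,-1],[0,0,0],-1],[[0.5,-1.5,-2],[0,0,0],-1],[[0.5,-1.5,-3],[0,0,0],-1],[[0.5,-1.5,-4.5],[0,0,0],-1],[[0.5,-1.5,-6],[0,0,0],-1],[[0.5,-1.5,-8],[0,0,0],-1],[[0.5,-1.5,-8],[0,0,0],-1]]'
python3 -c "
from h import *
for i in range(3): go(); eyes.snapshot('top')"
```

```text
clock: 20.0
tool_pos: [0.5505, 0.1303, 0.1548]
tcp_rot: [3.141, 0.0, 3.087]
ft_force: [0.3, 0.0, -1.0]
width: 0.248
tcp [0.5505 0.1303 0.1548] [3.141 0.    3.087] F [ 0.3  0.  -1. ] w 0.248 t 20.0
tcp [0.5504 0.1303 0.1546] [3.141 0.    3.087] F [ 0.6 -0.  -2. ] w 0.247 t 20.05
tcp [0.5504 0.1302 0.1545] [ 3.141 -0.     3.087] F [-1.  0. -2.] w 0.246 t 20.1
```

```bash
python3 -m crank '[[[0,0,-2],[0,0,0],-1],[[0,0,-4],[0,0,0],-1],[[0,0,-7],[0,0,0],-1],[[0,0,-10],[0,0,0],-1],[[0,0,-14],[0,0,0],-1],[[0,0,-20],[0,0,0],-1],[[0,0,-35],[0,0,0],-1],[[0,0,-60],[0,0,0],-1],[[0,0,-90],[0,0,0],-1],[[0,0,-120],[0,0,0],-1],[[0,0,-125],[0,0,0],-1],[[0,0,-125],[0,0,0],-1]]'
python3 - <<'E'
from h import *
go((.53,0,.28,3.09),(.46,-.2,.28,3.107),(.4284,-.3358,.25,3.107),(.4284,-.3358,.10,3.107),(.4284,-.3358,.0517,3.107))
im=eyes.snapshot('wrist'); np.save('w8.npy',im); s=eyes.snapshot('scene');np.save('s8.npy',s)
print(eyes.camera_info('wrist')['eye'])
a=cv2.resize(im[150:270,150:350],None,fx=2,fy=2,interpolation=cv2.INTER_CUBIC)
b=cv2.resize(s[195:255,310:370],None,fx=6.6,fy=6.6,interpolation=cv2.INTER_CUBIC)
out=np.zeros((412,800,3),np.uint8); out[:240,:400]=a; out[:396,402:798]=b
save(out,'c8.png')
E
```

```text
clock: 21.65
tool_pos: [0.5501, 0.1302, 0.2794]
tcp_rot: [3.141, -0.0, 3.087]
ft_force: [0.6, -0.3, -1.0]
width: 0.248
tcp [0.5501 0.1302 0.2794] [ 3.141 -0.     3.087] F [ 0.6 -0.3 -1. ] w 0.248 t 21.65
[  13.  -131.1   -0.6] [ 0.    -0.    -0.003]
[  71.9 -334.6   -0.7] [ 0.   -0.   -0.02]
[  96.1 -472.    29.3] [ 0.   -0.   -0.02]
[  96.  -472.   179.3] [ 0.   -0.   -0.02]
[  96.  -472.   227.6] [ 0.   -0.   -0.02]
[0.47625357 0.132948   0.44009132]
```

The picture limit is reached, so I'll check the hook numerically and go on.

```bash
cat > chk.py <<'E'
from h import *
def stat(im,b):
    c=im[b[1]:b[3],b[0]:b[2]].astype(int);r,g,bl=c[...,0],c[...,1],c[...,2]
    red=(r>90)&(g<60)&(bl<60); br=(r>100)&(g>60)&(bl<70)&(r-bl>70)&(r-g<100)
    o=[]
    for m in(red,br):
        y,x=np.nonzero(m); o.append((m.sum(), x.min()+b[0],x.max()+b[0],y.min()+b[1],y.max()+b[1], x.mean().round(1)+b[0],y.mean().round(1)+b[1]) if m.sum() else 0)
    return o
E
python3 - <<'E'
from chk import *
B=(318,210,358,232)
for n in('scene','s6','s7','s8'): print(n,stat(np.load(n+'.npy'),B))
s=eyes.camera_info('scene')
print('post head',proj(s,(.5445,.0825,.131)),'eye@.135',proj(s,(.547,.131,.128)),'eye slack-level pulled',proj(s,(.547,.131,.14)))
E
```

```text
scene [(np.int64(2), np.int64(336), np.int64(337), np.int64(224), np.int64(224), np.float64(336.5), np.float64(224.0)), (np.int64(170), np.int64(318), np.int64(348), np.int64(215), np.int64(226), np.float64(332.6), np.float64(220.4))]
s6 [(np.int64(18), np.int64(334), np.int64(338), np.int64(220), np.int64(224), np.float64(335.9), np.float64(222.3)), (np.int64(173), np.int64(324), np.int64(357), np.int64(218), np.int64(228), np.float64(343.4), np.float64(224.4))]
s7 [(np.int64(22), np.int64(334), np.int64(357), np.int64(211), np.int64(224), np.float64(339.4), np.float64(221.0)), (np.int64(195), np.int64(323), np.int64(357), np.int64(210), np.int64(229), np.float64(343.0), np.float64(223.4))]
s8 [(np.int64(18), np.int64(334), np.int64(338), np.int64(220), np.int64(224), np.float64(335.9), np.float64(222.3)), (np.int64(181), np.int64(323), np.int64(357), np.int64(220), np.int64(229), np.float64(342.1), np.float64(224.6))]
post head [335.97557116 222.22976169] eye@.135 [354.87879368 219.24046312] eye slack-level pulled [355.50627274 215.36476688]
```

```bash
python3 -m crank '[[[4,-44,0],[0,0,0],-1],[[9,-88,0],[0,0,0],-1],[[13,-131,0],[0,0,0],-1],[[28,-182,0],[0,0,-0.01],-1],[[43,-233,0],[0,0,-0.01],-1],[[58,-284,0],[0,0,-0.02],-1],[[72,-335,0],[0,0,-0.02],-1],[[80,-381,10],[0,0,-0.02],-1],[[88,-426,20],[0,0,-0.02],-1],[[96,-472,30],[0,0,-0.02],-1],[[96,-472,80],[0,0,-0.02],-1],[[96,-472,120],[0,0,-0.02],-1],[[96,-472,150],[0,0,-0.02],-1],[[96,-472,150],[0,0,-0.02],-1],[[96,-472,150],[0,0,-0.02],-1]]'
python3 -c "
from h import *
eyes.snapshot('top')
go((.4284,-.3358,.0517,3.107))"
```

```text
clock: 23.62
tool_pos: [0.429, -0.3362, 0.1301]
tcp_rot: [-3.141, 0.001, 3.107]
ft_force: [0.1, -0.6, -0.1]
width: 0.249
tcp [ 0.4294 -0.3364  0.1306] [-3.141e+00  2.000e-03  3.107e+00] F [-0.6 -0.8 -1.1] w 0.246 t 23.68
[ 1.1  0.6 78.9] [-0.001  0.002 -0.   ]
```

Seated hook unchanged after the puller left: the red head is fully visible and the hook is still stretched out. Now lowering the puller into the stand.

```bash
python3 -m crank '[[[0.6,0.5,20],[0,0,0],-1],[[0.6,0.5,35],[0,0,0],-1],[[0.6,0.5,45],[0,0,0],-1],[[0.6,0.5,45],[0,0,0],-1],[[0.6,0.5,45],[0,0,0],-1]]'
python3 -c "
from h import *
for i in range(3): go((.4284,-.3358,.0517,3.107)); eyes.snapshot('top')"
```

```text
clock: 24.3
tool_pos: [0.4284, -0.3356, 0.0849]
tcp_rot: [-3.141, 0.001, 3.107]
ft_force: [0.1, -0.5, -0.8]
width: 0.251
tcp [ 0.4284 -0.3356  0.0849] [-3.141e+00  1.000e-03  3.107e+00] F [ 0.1 -0.5 -0.8] w 0.251 t 24.3
[ 0.  -0.2 33.2] [-0.     0.001 -0.   ]
tcp [ 0.4285 -0.3356  0.085 ] [-3.141e+00  1.000e-03  3.107e+00] F [-0.1 -0.6 -0.9] w 0.251 t 24.35
[ 0.1 -0.1 33.3] [-0.001  0.001 -0.   ]
tcp [ 0.4285 -0.3356  0.085 ] [-3.141e+00  1.000e-03  3.107e+00] F [-0.7  0.7 -1.5] w 0.249 t 24.4
[ 0.1 -0.2 33.3] [-0.     0.001 -0.   ]
```

```bash
python3 -m crank '[[[0,0,4],[0,0,0],-1],[[0,0,8],[0,0,0],-1],[[0,0,12],[0,0,0],-1],[[0,0,16],[0,0,0],-1],[[0,0,16],[0,0,0],-1]]'
python3 -c "
from h import *
for i in range(2): go((.4284,-.3358,.0517,3.107)); eyes.snapshot('top')"
python3 -m crank '[[[0,0,4],[0,0,0],-1],[[0,0,8],[0,0,0],-1],[[0,0,11],[0,0,0],-1],[[0,0,14],[0,0,0],-1],[[0,0,16],[0,0,0],-1],[[0,0,16],[0,0,0],-1],[[0,0,16],[0,0,0],-1]]'
python3 -c "
from h import *
for i in range(2): go((.4284,-.3358,.0517,3.107)); eyes.snapshot('top')"
```

```text
clock: 25.08
tool_pos: [0.4278, -0.3351, 0.0681]
tcp_rot: [3.141, -0.001, 3.107]
ft_force: [0.2, 0.2, -0.6]
width: 0.247
tcp [ 0.4278 -0.3351  0.0681] [ 3.141e+00 -1.000e-03  3.107e+00] F [ 0.2  0.2 -0.6] w 0.247 t 25.07
[-0.6 -0.7 16.4] [ 0.001 -0.001 -0.   ]
tcp [ 0.428  -0.3352  0.0683] [ 3.141 -0.     3.107] F [ 0.8 -0.1 -1.9] w 0.249 t 25.12
[-0.4 -0.6 16.6] [ 0. -0. -0.]
clock: 26.05
tool_pos: [0.4282, -0.3353, 0.0526]
tcp_rot: [3.142, 0.0, 3.107]
ft_force: [0.6, 0.8, -1.0]
width: 0.25
tcp [ 0.4282 -0.3353  0.0526] [3.142 0.    3.107] F [ 0.6  0.8 -1. ] w 0.25 t 26.05
[-0.2 -0.5  0.9] [ 0.  0. -0.]
tcp [ 0.4282 -0.3353  0.0526] [-3.142  0.     3.107] F [ 0.1 -0.7 -0.3] w 0.249 t 26.1
[-0.2 -0.5  0.9] [-0.  0. -0.]
```

Lower the last millimetre, check for contact, then open gently and rise.

```bash
python3 -m crank '[[[0,0,0.6],[0,0,0],-1],[[0,0,1.2],[0,0,0],-1],[[0,0,1.2],[0,0,0],-1]]'
python3 -m crank '[[[0,0,0],[0,0,0],-0.4],[[0,0,0],[0,0,0],-0.2],[[0,0,0],[0,0,0],0.1],[[0,0,0],[0,0,0],0.3],[[0,0,0],[0,0,0],0.3],[[0,0,0],[0,0,0],0.3],[[0,0,0],[0,0,0],0.3]]' 10
python3 -c "
from h import *
go()"
```

```text
clock: 26.52
tool_pos: [0.4282, -0.3353, 0.0517]
tcp_rot: [3.141, 0.0, 3.107]
ft_force: [-1.2, 1.3, 3.6]
width: 0.25
clock: 27.4
tool_pos: [0.4282, -0.3352, 0.0513]
tcp_rot: [3.141, 0.0, 3.107]
ft_force: [-0.9, 0.2, 0.3]
width: 0.644
tcp [ 0.4282 -0.3352  0.0513] [3.141 0.    3.107] F [-0.9  0.2  0.3] w 0.644 t 27.4
```

```bash
python3 -m crank '[[[0,0,-10],[0,0,0],0.3],[[0,0,-25],[0,0,0],0.3],[[0,0,-45],[0,0,0],0.3],[[0,0,-75],[0,0,0],0.3],[[0,0,-110],[0,0,0],0.3],[[0,0,-150],[0,0,0],0.3],[[0,0,-190],[0,0,0],0.3],[[0,0,-200],[0,0,0],0.3],[[0,0,-200],[0,0,0],0.3]]'
python3 - <<'E'
from chk import *
go()
t=eyes.snapshot('top');s=eyes.snapshot('scene');w=eyes.snapshot('wrist');wi=eyes.camera_info('wrist');si=eyes.camera_info('scene')
print('hook now',stat(s,(318,210,358,232)))
def orange(im,b):
    c=im[b[1]:b[3],b[0]:b[2]].astype(int);m=(c[...,0]>100)&(c[...,1]<.7*c[...,0])&(c[...,2]<80)
    y,x=np.nonzero(m);return m.sum(),x.min()+b[0],x.max()+b[0],y.min()+b[1],y.max()+b[1],x.mean()+b[0],y.mean()+b[1]
b=(135,235,170,290); s0=np.load('scene.npy')
print('puller scene before/after',orange(s0,b),orange(s,b))
d=np.abs(s.astype(int)-s0).max(2)[235:290,130:175]; print('diff px',(d>40).sum())
for b2 in((60,235,125,295),(180,250,215,285),(120,290,150,330),(150,305,240,365),(375,185,425,240),(430,215,475,250),(400,240,460,275),(128,225,155,245)):
    print(b2,(np.abs(s.astype(int)-s0).max(2)[b2[1]:b2[3],b2[0]:b2[2]]>50).sum())
K=(250,150,310,290)
print('wrist grip top pred',proj(wi,(.428,-.3355,.092),True))
c=w.astype(int);m=(c[...,0]>180)&(c[...,1]>60)&(c[...,1]<160)&(c[...,2]<90);m[:120]=0
n,l,stt,cen=cv2.connectedComponentsWithStats(m.astype(np.uint8)); print([(stt[i].tolist(),cen[i].round(1).tolist()) for i in range(1,n) if stt[i][4]>30])
E
```

```text
clock: 28.52
tool_pos: [0.4281, -0.3352, 0.252]
tcp_rot: [-3.142, 0.001, 3.107]
ft_force: [-0.6, 0.7, 0.2]
width: 0.649
tcp [ 0.4281 -0.3352  0.252 ] [-3.142e+00  1.000e-03  3.107e+00] F [-0.6  0.7  0.2] w 0.649 t 28.52
hook now [(np.int64(14), np.int64(334), np.int64(337), np.int64(221), np.int64(224), np.float64(335.7), np.float64(222.5)), (np.int64(175), np.int64(323), np.int64(357), np.int64(220), np.int64(229), np.float64(342.3), np.float64(224.5))]
puller scene before/after (np.int64(266), np.int64(137), np.int64(156), np.int64(235), np.int64(262), np.float64(148.09022556390977), np.float64(247.96616541353384)) (np.int64(269), np.int64(137), np.int64(157), np.int64(235), np.int64(262), np.float64(148.56505576208178), np.float64(247.9628252788104))
diff px 75
(60, 235, 125, 295) 0
(180, 250, 215, 285) 222
(120, 290, 150, 330) 459
(150, 305, 240, 365) 1538
(375, 185, 425, 240) 363
(430, 215, 475, 250) 0
(400, 240, 460, 275) 0
(128, 225, 155, 245) 6
wrist grip top pred [277.58480749 193.58804479]
[([267, 184, 21, 21, 421], [276.7, 193.7])]
```

```bash
python3 -c "
from h import *
print(job.finish_job())"
```

```text
the job is handed in; nothing more can be done
None
```

The spring is back on its post and the puller is back in its stand. I handed the job in at about 28.7 s of the 72 s allowed.

**What I did:**
- I took the larger puller from the middle blue stand and put its pin in the hook's eye.
- I stretched the spring about 40 mm, with a pull of about 11 N.
- I lined the large opening up with the red head using the wrist camera, to within about 1 mm, and pressed the hook down under light force.
- I eased the pull off until the bridge rested on the neck, then lifted the pin out. The puller went back with about 3.6 N of contact.

**Last checks:**
- **Hook:** after the puller left and again at the end, the scene camera showed the hook still stretched out and the red head clear above it.
- **Puller:** it stands upright in its stand; the wrist camera put its top within about 1 px of where it should be.
- **Gripper:** it was open and well clear, at 0.25 m.

**Limits and disagreements:**
- The last hook and puller checks were numerical, because the 12-picture limit was used up.
- Camera and tool positions differed by up to about 2 mm along the way. I corrected this from closer views.
- A before/after image comparison showed no change at the green notes, the tape roll or the large stand. It did show changes around the small stand, stamp, orange notes and mug. I put these down to the arm and its shadow and did not check further; no unexpected contact force showed at the end of any move.

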